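# Fit a fresh power fuse and its touch guard

## Robot

A 7-joint arm with a two-finger parallel gripper is mounted at the origin on the work surface. World frame = base frame: x ahead of the robot, y to its left, z up, the work surface at z = 0. Lengths are in m, angles in rad, forces in N, time in s.
With the tool pointing down it reaches from about 0.35 to 0.9 m from the base axis. Payload 7.2 kg.
Tool frame: the origin (TCP) lies at the very end of the fingers, on their centre line; the grasp point (between the pads) lies 19 mm behind it; z points along the fingers, y is the direction in which the jaws open and shut (so a half turn about z gives the same grasp; the last joint's range is limited). The gripper opens to 88 mm and grips with 3 to 60 N. Pads are 20 mm wide; open, the fingers measure 115 mm over their backs; the gripper's body (75 mm by 178 mm) begins 61 mm behind the grasp point.
Start: joints at [-1.296, 0.411, -0.013, 1.596, 0.006, 1.134, -0.082], TCP at [0.21, 0.589, 0.223] pointing down, gripper open.
Joint ranges: [-2.95, 2.95], [-0.29, 1.99], [-1.47, 1.44], [0.14, 2.54], [-1.03, 4.17], [0.13, 1.85], [-2.86, 2.86]. Speed limits (rad/s): [2.39, 2.39, 3.01, 3.01, 3.14, 3.14, 3.14].

## Interface

Orientations are given as a unit quaternion [x, y, z, w].
In Python, from bench import read_state, capture, camera_params, hand_in gives the robot as it stands. The module is installed in compiled form; this text tells all that it offers.
- The arm moves only by the shell command python3 -m inch 'ROWS'. ROWS is JSON, a list of rows, each a list of 7 numbers: the gripper command: -1 is shut, 1 is fully open, values between are in proportion, then the shift along the tool's x, y, z in units of 25 mm (1.0 is 25 mm), then the turn, a rotation vector about the tool's x, y, z in units of 8 degrees (1.0 is 8 degrees). In form: [[gripper, dx, dy, dz, rx, ry, rz], ...]. A call has 1 to 8 rows; each row is the pose to reach, as a shift and turn from the pose commanded when the call began, along the tool's axes at that moment; what a row does not reach only later rows make up. A row lasts 1/8 s, in which the tool goes at most 62.5 mm and 10.7 degrees, less where a joint would pass 70% of its speed; a pose out of reach is approached as far as the arm can. A call with a gripper value outside its range is refused whole. The fingers move at their own pace and stop on an object; the grip force is fixed at half the most. Time passes only in rows, so rows that repeat a pose let the fingers close. It gives the time, the measured TCP pose, the force and the opening at its end, in the units of the state.
- read_state(): the state, without advancing time (a new reading comes with each control period).
- capture(name): name is "side" or "top"; returns (picture, depth): 400x640x3 uint8, red, green, blue; 400x640 float32, m along the optical axis (not along the pixel's ray), 0 where there is no reading.
- camera_params(name): a dict with "mtx" (3x3 intrinsics, pixels), "dist_coeffs" ([k1, k2, p1, p2, k3] as OpenCV has them; the pictures are not rectified), "camera_from_world" (4x4, takes a point from world to camera coordinates). Camera axes: x right, y up, looking along -z (the intrinsics and any distortion apply to the point x, -y, -z); pixel columns grow to the right and rows downward; lengths in m; the calibration is good to about 2 mm. A picture is of the moment at which its call begins. camera_params takes no time and is no camera call.
- hand_in(): hands the job in, once; it reports no verdict.
The state is a dict: "t": time; "qpos": joint angles; "joint_vel": joint speeds; "effort": joint torques, N m; "position": TCP position; "eef_rot": TCP orientation; "wrist_force": force on the tool from outside, world axes, zero at the start; "ft_torque": the same for the moment, N m; "opening": finger opening in m.
Only numpy, scipy, OpenCV 4.12 (cv2) and the standard library are available. Lean on these libraries where they do the work, as an engineer would, in place of code of your own. Each camera call takes 0.05 s, during which the arm holds its last target. There are 200 camera calls.

## Task

Take the fresh fuse (white body with a green band) from the tray and press it down, lying flat, into the empty fuse block until it snaps fully home between both pairs of copper spring clips, centred lengthwise so that each clip grips only a brass end cap. Then set the orange touch guard over the fuse, its wide blue lug in the wide blue notch and its narrow lug in the narrow notch, until it sits level and fully down, and let go. Leave the spent fuse (dark body, red band) on the tray and do not disturb the other things on the bench.

Things in the scene. Friction and masses are not known exactly. Their poses are not given: they have to be found in the camera images.
- fuse: fresh cartridge fuse 140 mm long, 180 g: white body 23 mm thick, 76 mm long, green band at its middle; at each end a brass cap 26 mm thick, 32 mm long. Origin at its centre, x along its axis (ends alike). Lies level across two V supports on the tray, axis 34 mm above the bench; under its white body it is free down to the tray plate (8 mm above the bench).
- spent_fuse: spent fuse of the same size and frame, dark body with a red band, in the other lane of the tray, 90 mm beside the fresh one. Leave it.
- tray: grey plastic tray fixed to the bench, plate 150 x 170 x 8 mm (its x, y, z), origin under its centre; two lanes along its x at y = +45 and -45 mm, each with two V supports 104 mm apart.
- fuse_block: dark fuse block fixed to the bench, 196 mm long (its x), 76 mm wide, base plate 12 mm thick, origin under its centre. Clips at x = +54 and -54 mm (see seat); 90 mm between them is free down to the base plate. At each end a pocket 28 mm high with a notch open above, 13 mm long (x), floor 12 mm above the bench: at +x blue, 59 mm wide (y); at -x dark, 39 mm wide.
- seat (a point): centre of a fully seated fuse, 46 mm above the bench, midway between the clips; x along the block. Each copper clip (18 mm wide along x, 66 mm high) is a V seat between two sprung jaws curling in over the fuse. Its mouth, 37 mm at the top, narrows to 19 mm at 9 mm above the seated axis: a fuse pressed straight down spreads the jaws (some 15 N in all) and snaps in.
- wide_notch (a point): centre of the floor of the wide blue notch, at x = +86 mm of the block, 12 mm above the bench.
- guard: orange touch guard, a bridge 180 mm long (its x), 64 wide, 102 high, 150 g, standing on its lugs on the bench. Origin under its centre, level with the lugs' undersides. Lugs 8 mm thick, 18 high, at x = +86 (blue, 54 wide) and -86 mm (orange, 34 wide), with narrowed feet. Fully down in the block its origin is over the block's, 12 mm above the bench, x along the block's x; 2.5 mm play each way.
- wide_lug (a point): centre of the underside of the guard's wide blue lug.
- guard_grip (a point): point on the guard's grip rib, 90 mm above the guard's origin; x along the rib. The rib is 70 mm long (x), 16 mm thick (y) and stands 36 mm high on the middle of the deck, from 66 to 102 mm above the origin.
- meter: yellow multimeter 170 x 85 x 38 mm lying on the bench, bystander.
- spray_can: blue spray can, 54 mm across, 160 mm high, bystander.
- mug: white mug 80 mm across, 90 mm high, bystander.
- wrench: wrench 170 mm long lying on the bench, bystander.
- clamp_meter: black hand instrument 100 x 60 x 30 mm lying on the bench, bystander.
- screwdriver: red-handled screwdriver 200 mm long lying on the bench, bystander.
Things that resemble listed ones, but are neither listed nor needed, are in the scene too. What is shaped like the fuse_block but turquoise is not meant.

How it is judged:
By the outcome, as a careful person would: the job done as asked, in the order asked, and still so for the second after the job is handed in, with the robot touching nothing.
It also fails if it takes over 61 s, if anything falls off the work surface, if the arm or the gripper's body presses on something with over 40 N, if the wrist force passes 120 N, or if a joint passes its speed limit or range.

## Working session

There is one attempt and no reset: what is moved stays moved. The work goes in short steps, Python scripts to look and compute and a shell command to move; the robot and the scene stay as the last step left them, time stands still between calls to the robot, and variables do not carry over. Pictures are saved under pics/ and viewed, about 8 in all and at most 12, crops included, and the job is handed in when it is done.

```bash
mkdir -p pics; cat > h.py <<'E'
import numpy as np, cv2
from bench import *
def snap(n):
    p,d=capture(n); np.savez(f'{n}.npz',p=p,d=d); return p,d
def load(n):
    z=np.load(f'{n}.npz'); return z['p'],z['d']
def rays(n,uv):
    c=camera_params(n); M=np.array(c['camera_from_world']); 
    q=cv2.undistortPoints(np.array(uv,float).reshape(-1,1,2),np.array(c['mtx']),np.array(c['dist_coeffs'])).reshape(-1,2)
    r=np.c_[q[:,0],-q[:,1],-np.ones(len(q))]
    R,t=M[:3,:3],M[:3,3]
    return -R.T@t, r@R
def plane(n,uv,z):
    o,r=rays(n,uv); return o+r*((z-o[2])/r[:,2])[:,None]
def depthpts(n,uv,d):
    o,r=rays(n,uv); uv=np.array(uv,int).reshape(-1,2); return o+r*d[uv[:,1],uv[:,0]][:,None]
E
python3 - <<'E'
from h import *
print(read_state())
for n in('top','side'):
    p,d=snap(n); cv2.imwrite(f'pics/{n}0.png',p[:,:,::-1]); o,r=rays(n,[[320,200]]); print(n,o,r,(d==0).mean())
    print(plane(n,[[0,0],[639,0],[0,399],[639,399]],0))
E
```

```text
{'t': 0.0, 'qpos': array([-1.29620747,  0.41188554, -0.01271961,  1.59705171,  0.00562403,
        1.13429758, -0.08220059]), 'joint_vel': array([ 0.00177978,  0.00047826, -0.00026275,  0.00057395,  0.00024892,
       -0.00030174,  0.00237407]), 'effort': array([-2.15868648e-03, -5.87951660e+01,  6.40649199e-01, -2.91076094e+01,
       -5.38906083e-02,  1.84005318e-02,  1.24066410e-04]), 'position': array([0.20994328, 0.58814038, 0.22181486]), 'eef_rot': array([ 1.70536147e-01,  9.85351093e-01, -8.00059803e-04, -7.11097412e-05]), 'wrist_force': array([-0.15324509,  0.48599431,  0.20597374]), 'ft_torque': array([-0.00154815,  0.03145988, -0.03400154]), 'opening': 0.087829729971766}
top [0.33176132 0.02566078 1.26674116] [[ 0.14059358 -0.03205143 -0.98955792]] 0.00405859375
[[ 1.28661636  1.2612271   0.        ]
 [ 1.38710644 -1.34744293  0.        ]
 [-0.1844737   1.05184641  0.        ]
 [-0.17995365 -1.15753101  0.        ]]
side [ 0.19053926 -1.0594747   1.12899737] [[ 0.19915374  0.69602031 -0.68991563]] 0.00394921875
[[-1.17036472  2.80251703  0.        ]
 [ 3.40860715  1.50502481  0.        ]
 [-0.46849056 -0.40062661  0.        ]
 [ 1.09617887 -0.85328262  0.        ]]
```

View pics/top0.png

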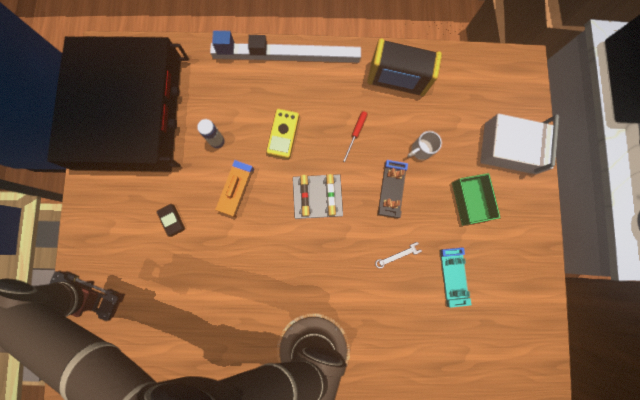

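View pics/side0.png

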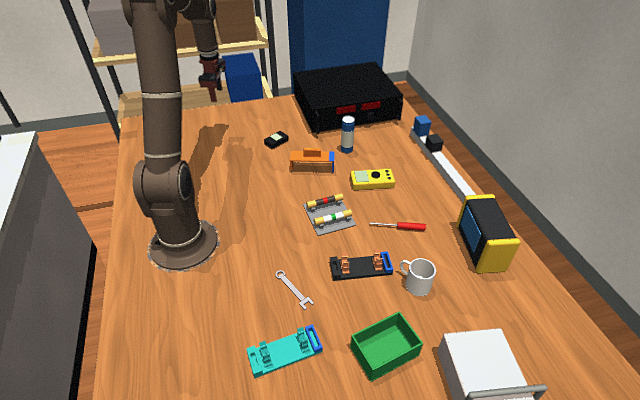

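Top view: fresh fuse at (331,195), spent fuse (305,195), the dark block (393,189) with its blue notch at (396,165), the guard (235,189) with its blue lug at (242,167). The turquoise decoy is at (455,277). Next I measure with masks.

```bash
python3 - <<'E'
from h import *
def blobs(n,box,f,minA=6):
    p,d=load(n); x0,y0,x1,y1=box; hsv=cv2.cvtColor(p,cv2.COLOR_RGB2HSV)
    m=np.zeros(p.shape[:2],np.uint8); m[y0:y1,x0:x1]=f(*[hsv[y0:y1,x0:x1,i].astype(int) for i in range(3)])
    k,l,s,c=cv2.connectedComponentsWithStats(m)
    return [(s[i,4],c[i],s[i,:4],np.argwhere(l==i)[:,::-1]) for i in range(1,k) if s[i,4]>=minA]
def hz(n,pix):
    p,d=load(n); P=depthpts(n,pix,d[:]); return np.round(np.percentile(P[:,2],[5,50,95]),3)
brass=lambda h,s,v:(h>18)&(h<32)&(s>110)&(v>110)
green=lambda h,s,v:(h>45)&(h<80)&(s>100)
blue=lambda h,s,v:(h>108)&(h<130)&(s>140)
orange=lambda h,s,v:(h>8)&(h<18)&(s>200)&(v>120)
copper=lambda h,s,v:(h<14)&(s>90)&(v>80)
dark=lambda h,s,v:(v<75)&(s<100)
for n,B in(('top',dict(fuse=(319,172,343,218),block=(374,157,412,221),guard=(215,157,256,220))),
           ('side',dict(fuse=(310,206,357,232),block=(326,246,396,284),guard=(286,144,338,178)))):
  for nm,f,b,z in(('brass',brass,'fuse',.04),('green',green,'fuse',.045),('blueB',blue,'block',.028),('copper',copper,'block',.07),('dark',dark,'block',.012),('blueG',blue,'guard',.06),('orange',orange,'guard',.078)):
    for a,c,s,pix in blobs(n,B[b],f): 
        print(n,nm,a,c.round(1),s,plane(n,[c],z).round(4)[0],'depth z',hz(n,pix), 'meanpt',depthpts(n,pix,load(n)[1]).mean(0).round(4))
ims=[]
for n,b in(('top',(374,152,414,222)),('top',(315,170,355,220)),('top',(212,152,257,222)),('side',(322,244,402,288)),('side',(284,140,340,180)),('side',(304,188,360,236))):
    p,_=load(n); c=cv2.resize(p[b[1]:b[3],b[0]:b[2]],None,fx=4,fy=4,interpolation=cv2.INTER_CUBIC); o=np.zeros((290,330,3),np.uint8); o[:c.shape[0],:c.shape[1]]=c[:290,:330]; ims.append(cv2.resize(o,(264,232)))
cv2.imwrite('pics/crops.png',np.vstack([np.hstack(ims[:3]),np.hstack(ims[3:])])[:,:,::-1])
E
```

```text
top brass 41 [329.9 178.4] [328 174   5   9] [ 0.5822 -0.0474  0.04  ] depth z [0.043 0.046 0.05 ] meanpt [ 0.581  -0.047   0.0462]
top brass 44 [331.9 210.3] [330 206   5  10] [ 0.4714 -0.0552  0.04  ] depth z [0.041 0.045 0.05 ] meanpt [ 0.4708 -0.0548  0.0453]
top green 17 [330.6 194.1] [328 193   6   3] [ 0.5266 -0.0501  0.045 ] depth z [0.04  0.046 0.049] meanpt [ 0.5265 -0.0501  0.0451]
top copper 1482 [392.8 188.9] [374 157  38  64] [ 0.5443 -0.259   0.07  ] depth z [-0.004  0.001  0.043] meanpt [ 0.5554 -0.2731  0.0111]
top blueG 36 [241.  165.4] [234 163  16   6] [0.6169 0.2569 0.06  ] depth z [0.063 0.067 0.071] meanpt [0.6152 0.2555 0.0672]
side brass 45 [347.  212.4] [342 209  10   8] [ 0.5811 -0.0505  0.04  ] depth z [0.033 0.043 0.048] meanpt [ 0.5803 -0.0525  0.0422]
side brass 47 [319. 220.] [314 217  10   8] [ 0.473  -0.0593  0.04  ] depth z [0.034 0.043 0.047] meanpt [ 0.4724 -0.0612  0.0421]
side green 23 [333.2 216.4] [331 214   5   6] [ 0.5255 -0.0607  0.045 ] depth z [0.034 0.04  0.047] meanpt [ 0.5268 -0.0566  0.0405]
side blueB 91 [386.2 262.1] [381 252  12  2
[... 2827 characters left out ...]
 0.     0.002] meanpt [ 5.714e-01 -3.299e-01 -5.000e-04]
side dark 786 [355.  268.2] [330 256  59  25] [ 0.5339 -0.2754  0.012 ] depth z [0.006 0.012 0.029] meanpt [ 0.5328 -0.2784  0.0166]
side blueG 27 [330.7 156.4] [329 152   5   9] [0.6134 0.2573 0.06  ] depth z [0.065 0.068 0.072] meanpt [0.6104 0.2478 0.0678]
side blueG 16 [332.4 166.2] [332 162   2  10] [0.6014 0.1943 0.06  ] depth z [0.015 0.036 0.055] meanpt [0.6097 0.2198 0.0381]
side orange 263 [310.  154.9] [290 148  39  14] [0.5284 0.2681 0.078 ] depth z [0.063 0.069 0.101] meanpt [0.527  0.2617 0.083 ]
side orange 10 [290.9 166.4] [290 163   3   7] [0.4366 0.2171 0.078 ] depth z [0.011 0.031 0.047] meanpt [0.4477 0.2745 0.0307]
```

View pics/crops.png

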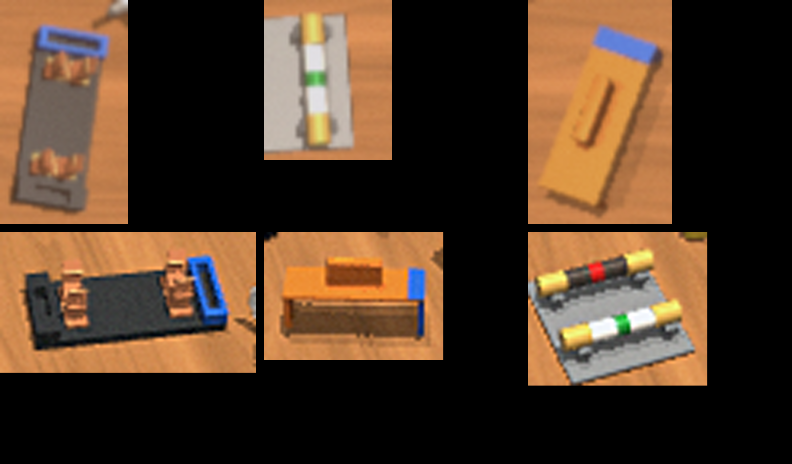

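The crops show each part clearly: blue notch and lug both lie toward +x, and the rib runs along the guard. The depth is good to a few mm, so I fit the shapes on height-filtered point clouds.

```bash
cat >> h.py <<'E'
def cloud(n,fresh=False):
    p,d=load(n); v,u=np.where(d>0.1); uv=np.c_[u,v]; P=depthpts(n,uv,d); return P,cv2.cvtColor(p,cv2.COLOR_RGB2HSV)[v,u].astype(int)
def rect(P):
    (c,(w,h),a)=cv2.minAreaRect((P[:,:2]*1000).astype(np.float32)); 
    if w<h: w,h,a=h,w,a+90
    a=(a+90)%180-90
    return np.round([c[0],c[1],w,h,a],1)
def sel(P,C,x0,x1,y0,y1,z0,z1): 
    k=(P[:,0]>x0)&(P[:,0]<x1)&(P[:,1]>y0)&(P[:,1]<y1)&(P[:,2]>z0)&(P[:,2]<z1); return P[k],C[k]
E
python3 - <<'E'
from h import *
def pca(P):
    m=P[:,:2].mean(0); w,v=np.linalg.eigh(np.cov((P[:,:2]-m).T)); a=v[:,1]; a=a*np.sign(a[0]); return (m*1000).round(1),round(np.degrees(np.arctan2(a[1],a[0])),2)
for n in('top','side'):
    P,C=cloud(n)
    for nm,b in(('table',(.3,.7,-.18,-.12,-.02,.02)),('block',(.42,.66,-.35,-.19,.007,.04)),('clips',(.42,.66,-.35,-.19,.045,.08)),('clipsTop',(.42,.66,-.35,-.19,.055,.08)),('fuse',(.43,.62,-.085,-.02,.028,.06)),('tray',(.4,.65,-.1,.12,.004,.02)),('deck',(.4,.66,.15,.36,.055,.078)),('rib',(.4,.66,.15,.36,.09,.12))):
        Q,D=sel(P,C,*b); print(n,nm,len(Q),'rect',rect(Q),'pca',*pca(Q),'z',np.percentile(Q[:,2],[5,50,95]).round(4))
        if nm=='clips':
            for s in(0,1):
                q=Q[(Q[:,0]>.54)==s]; print('   clip',rect(q),q.mean(0).round(4))
E
```

```text
top table 1900 rect [ 4.999e+02 -1.503e+02  3.999e+02  5.890e+01 -1.000e-01] pca [ 496.  -150.2] 0.0 z [-0.0037  0.0003  0.0044]
top block 1114 rect [ 544.6 -260.5  223.4   96.6  -10. ] pca [ 554.9 -269. ] -8.83 z [0.0087 0.0141 0.0319]
top clips 84 rect [ 555.8 -270.9  127.7   41.5   -8.9] pca [ 553.5 -272.2] -8.96 z [0.0475 0.061  0.068 ]
   clip [ 501.6 -262.8   40.8   18.3   81.1] [ 0.5015 -0.2641  0.0597]
   clip [ 609.1 -279.3   41.4   19.4   80.6] [ 0.608  -0.2808  0.0605]
top clipsTop 67 rect [ 556.2 -271.   127.    41.5   -8.9] pca [ 554.1 -274.3] -9.59 z [0.0566 0.0625 0.0682]
top fuse 320 rect [527.2 -50.1 139.7  38.9   4.1] pca [526.3 -49.9] 4.1 z [0.0324 0.0437 0.0488]
top tray 1464 rect [525.8   9.1 252.1 216.6  -1.4] pca [522.6  -2. ] -74.28 z [0.0044 0.0082 0.0123]
top deck 898 rect [540.4 278.3 180.9  66.2 -18.4] pca [538.4 277.2] -18.42 z [0.0626 0.0666 0.0709]
top rib 121 rect [539.5 277.6  69.5  16.4 -18.2] pca [538.8 276.9] -17.91 z [0.0939 0.1019 0.1057]
side table 1511 rect [ 500.2 -150.   399.4   59.8    0. ] pca [ 495.1 -150.5] 0.07 z [-0.0045 -0.0004  0.0038
[... 189 characters left out ...]
8.42 z [0.0462 0.0575 0.0661]
   clip [ 499.7 -263.2   41.6   17.3   83.5] [ 0.5    -0.2634  0.0571]
   clip [ 606.9 -279.1   41.4   18.8   81.5] [ 0.6074 -0.2794  0.0568]
side clipsTop 65 rect [ 554.  -271.4  125.8   41.7   -8.5] pca [ 560.  -268.4] -8.45 z [0.0555 0.0606 0.0673]
side fuse 266 rect [525.4 -53.3 141.6  37.1   4.2] pca [523.8 -57.6] 4.35 z [0.03   0.0415 0.0478]
side tray 866 rect [5.255e+02 9.600e+00 2.475e+02 2.199e+02 3.000e-01] pca [520.3 -19.8] -71.18 z [0.0045 0.0079 0.013 ]
side deck 390 rect [536.5 275.3 177.6  68.6 -18.3] pca [535.5 269.1] -18.9 z [0.0613 0.0664 0.0734]
side rib 81 rect [538.5 272.1  66.3  26.9 -11.4] pca [538.2 271.5] -16.26 z [0.091  0.0991 0.1039]
```

Fitted poses (the sizes agree with those given):

| Thing | Centre x, y (mm) | Yaw (deg) |
|---|---|---|
| Block | 555, -271 | -8.7 |
| Fuse | 526.5, -51 | 4.1 |
| Guard | 540, 277.5 | -18.3 |

Next I work out the first move.

```bash
cat >> h.py <<'E'
from scipy.spatial.transform import Rotation as Ro
def go(x,y,z,jaw):
    "units (shift/25mm, turn/8deg) from the measured pose to TCP x,y,z [mm], tool down, jaw axis at jaw deg"
    s=read_state(); R=Ro.from_quat(s['eef_rot']); j=np.radians(jaw); yv=np.array([np.cos(j),np.sin(j),0]); zv=np.array([0,0,-1.]); T=Ro.from_matrix(np.c_[np.cross(yv,zv),yv,zv])
    d=R.inv().apply(np.array([x,y,z])/1000-s['position'])/.025; r=np.degrees((R.inv()*T).as_rotvec())/8
    print('t',round(s['t'],2),'pos',(s['position']*1000).round(1),'jaw',round(np.degrees(np.arctan2(*R.as_matrix()[:2,1][::-1])),2),'open',round(s['opening']*1000,1),'F',s['wrist_force'].round(1),'q7',round(s['qpos'][6],2)); print('units',d.round(3),r.round(3))
E
python3 -c "
from h import *
go(526.5,-51.5,150,94.1)"
```

```text
t 0.1 pos [210.  588.2 221.9] jaw 70.36 open 87.6 F [-0.2  0.6  0.4] q7 -0.08
units [-20.525 -19.84    2.906] [-1.000e-02 -2.000e-03 -2.967e+00]
```

```bash
python3 -m inch '[[1,-1.2,-1.2,0,0,0,-0.3],[1,-2.6,-2.5,0,0,0,-0.7],[1,-4.1,-3.9,0,0,0,-1.1],[1,-5.6,-5.4,0,0,0,-1.5],[1,-7.1,-6.8,0,0,0,-1.9],[1,-8.6,-8.2,0,0,0,-2.3],[1,-9.8,-9.4,0,0,0,-2.7],[1,-10.3,-9.9,0,0,0,-2.97]]'; python3 -c "
from h import *
go(526.5,-51.5,150,94.1)"
```

```text
t: 1.1
position: [0.3703, 0.2663, 0.2226]
eef_rot: [-0.035, 0.999, -0.0, -0.0]
wrist_force: [0.3, 1.0, 0.6]
opening: 0.0878
t 1.1 pos [370.3 266.3 222.6] jaw 94.01 open 87.8 F [0.3 1.  0.6] q7 0.92
units [ -5.343 -13.116   2.91 ] [-0.004 -0.001 -0.011]
```

```bash
python3 -m inch '[[1,-0.6,-1.5,0.2,0,0,0],[1,-1.4,-3.5,0.6,0,0,0],[1,-2.2,-5.5,1,0,0,0],[1,-3.0,-7.5,1.5,0,0,0],[1,-3.8,-9.5,2,0,0,0],[1,-4.6,-11.4,2.5,0,0,0],[1,-5.3,-13.0,2.9,0,0,0],[1,-5.34,-13.1,2.9,0,0,0]]'; python3 -c "
from h import *
go(526.5,-51.5,16,94.1)"
```

```text
t: 2.1
position: [0.5262, -0.0515, 0.1491]
eef_rot: [-0.033, 0.999, -0.001, -0.001]
wrist_force: [-0.1, 0.5, 0.0]
opening: 0.0879
t 2.1 pos [526.2 -51.5 149.1] jaw 93.83 open 87.9 F [-0.1  0.5  0. ] q7 1.78
units [-0.022  0.007  5.325] [-0.011 -0.011 -0.033]
```

```bash
python3 -m inch '[[1,0,0,1.5,0,0,0],[1,0,0,3.2,0,0,0],[1,0,0,4.6,0,0,0],[1,0,0,5.3,0,0,0],[-1,0,0,5.3,0,0,0],[-1,0,0,5.3,0,0,0],[-1,0,0,5.3,0,0,0],[-1,0,0,5.3,0,0,0]]'; python3 -c "
from h import *
go(555,-271,110,81.3)"
```

```text
t: 3.1
position: [0.5267, -0.048, 0.0185]
eef_rot: [-0.036, 0.999, 0.0, 0.001]
wrist_force: [-0.4, -0.4, 0.4]
opening: 0.0514
t 3.1 pos [526.7 -48.   18.5] jaw 94.12 open 51.4 F [-0.4 -0.4  0.4] q7 1.86
units [-0.496 -8.977 -3.66 ] [0.002 0.011 1.602]
```

```bash
python3 -m inch '[[-1,0,0,0,0,0,0],[-1,0,0,0,0,0,0],[-1,0,0,0,0,0,0],[-1,0,0,0,0,0,0],[-1,0,0,0,0,0,0]]'; python3 -c "
from h import *
go(555,-271,110,81.3)"
```

```text
t: 3.72
position: [0.5264, -0.0506, 0.0179]
eef_rot: [-0.035, 0.999, -0.001, 0.0]
wrist_force: [-0.1, -6.4, 2.3]
opening: 0.0227
t 3.73 pos [526.4 -50.6  17.9] jaw 94.01 open 22.7 F [-0.1 -6.4  2.3] q7 1.86
units [-0.528 -8.885 -3.661] [-0.016  0.008  1.588]
```

```bash
python3 -m inch '[[-1,0,0,-0.6,0,0,0],[-1,0,0,-1.8,0,0,0],[-1,0,0,-3.2,0,0,0],[-1,0,0,-4.6,0,0,0],[-1,0,0,-5.0,0,0,0],[-1,0,0,-5.0,0,0,0]]'; python3 -c "
from h import *
go(555,-271,143,81.3)"
```

```text
t: 4.47
position: [0.5262, -0.0477, 0.143]
eef_rot: [-0.036, 0.999, 0.0, 0.001]
wrist_force: [-0.8, -0.4, -1.8]
opening: 0.0221
t 4.47 pos [526.2 -47.7 143. ] jaw 94.15 open 22.1 F [-0.8 -0.4 -1.8] q7 1.79
units [-5.030e-01 -8.992e+00 -5.000e-03] [0.004 0.007 1.606]
```

```bash
python3 -m inch '[[-1,-0.1,-1,0,0,0,0.2],[-1,-0.2,-2.6,0,0,0,0.5],[-1,-0.3,-4.3,0,0,0,0.8],[-1,-0.4,-6.0,0,0,0,1.1],[-1,-0.45,-7.6,0,0,0,1.4],[-1,-0.5,-8.7,0,0,0,1.6],[-1,-0.5,-9,0,0,0,1.6],[-1,-0.5,-9,0,0,0,1.6]]'; python3 - <<'E'
from h import *
go(555,-271,110,81.3)
for n in('top','side'):
    p,d=snap(n); P,C=cloud(n)
    h,s,v=C.T; 
    for nm,m in(('brass',(h>18)&(h<32)&(s>110)&(v>90)),('green',(h>45)&(h<80)&(s>100))):
        Q=P[m]; Q=Q[(Q[:,0]>.45)&(Q[:,0]<.66)&(Q[:,1]>-.35)&(Q[:,1]<-.2)&(Q[:,2]>.1)&(Q[:,2]<.25)]
        for k in(0,1): 
            q=Q[(Q[:,0]>.555)==k]; print(n,nm,len(q),(q.mean(0)*1000).round(1) if len(q) else '',(np.ptp(q,axis=0)*1000).round(0) if len(q) else '')
p,_=load('side'); cv2.imwrite('pics/c2.png',cv2.resize(p[130:300,280:440,::-1],None,fx=3.4,fy=3.4))
E
```

```text
t: 5.48
position: [0.5542, -0.2709, 0.1414]
eef_rot: [0.076, 0.997, 0.0, -0.001]
wrist_force: [0.2, 0.5, -1.6]
opening: 0.0225
t 5.47 pos [ 554.2 -270.9  141.4] jaw 81.34 open 22.5 F [ 0.2  0.5 -1.6] q7 2.01
units [-0.036 -0.     1.255] [ 0.005 -0.014  0.005]
top brass 1 [ 537.5 -230.9  241.1] [0. 0. 0.]
top brass 17 [ 615.3 -274.8  178.1] [34. 33. 84.]
top green 0  
top green 0  
side brass 82 [ 500.9 -271.6  171.9] [50. 53. 92.]
side brass 19 [ 617.2 -288.2  165.1] [12. 16. 20.]
side green 0  
side green 0
```

View pics/c2.png

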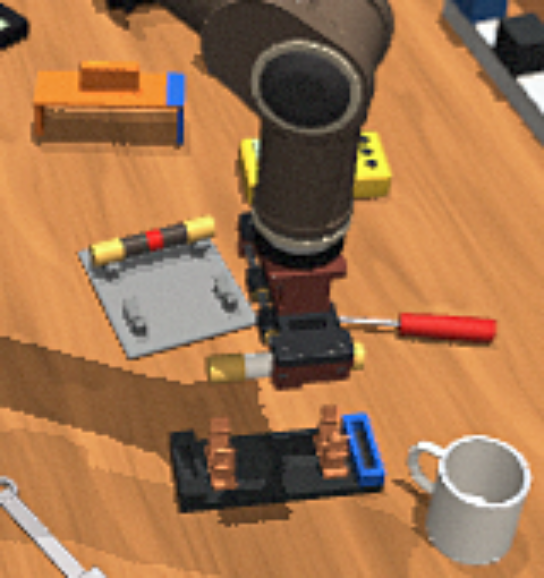

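The fuse is held roughly level with both ends showing: left end near (342,239), right end near (386,234) in the side image. I measure its tilt and lengthwise position.

```bash
python3 - <<'E'
from h import *
a=np.radians(-8.7); ex=np.array([np.cos(a),np.sin(a),0]); ey=np.array([-np.sin(a),np.cos(a),0]); o=np.array([.555,-.271,.16])
for n in('side','top'):
    P,C=cloud(n); L=np.c_[(P-o)@ex,(P-o)@ey,P[:,2]-o[2]]*1000
    h,s,v=C.T
    k=(abs(L[:,0])<90)&(abs(L[:,1])<22)&(abs(L[:,2])<30)
    L,h,s,v=L[k],h[k],s[k],v[k]
    print(n,len(L)); 
    for lo in range(-80,85,10):
        q=(L[:,0]>=lo)&(L[:,0]<lo+10)&(L[:,2]<20)
        if q.sum(): print(lo,q.sum(),'x',L[q,0].min().round(1),L[q,0].max().round(1),'y',np.median(L[q,1]).round(1),'z',np.percentile(L[q,2],[5,50,95]).round(1),'hsv',np.median(np.c_[h,s,v][q],0))
    w=(s<60)&(v>110)&(L[:,0]<0); b=(h>15)&(h<34)&(s>100)&(L[:,2]<20)
    if w.sum(): print('white x',np.percentile(L[w,0],[0,5,95,100]).round(1)); 
    print('brass left',np.percentile(L[b&(L[:,0]<0),0],[0,3,50,97,100]).round(1) if (b&(L[:,0]<0)).any() else '', 'right',np.percentile(L[b&(L[:,0]>0),0],[0,50,100]).round(1)if (b&(L[:,0]>0)).any() else '')
E
```

```text
side 187
-80 11 x -71.6 -70.3 y -2.6 z [-8.1 -0.7 10.3] hsv [ 19. 157. 116.]
-70 28 x -69.3 -60.2 y -9.5 z [-3.8  6.4 11.3] hsv [ 19.  158.5 167. ]
-60 31 x -59.6 -50.0 y -8.1 z [-9.   6.2 11.1] hsv [ 19. 159. 151.]
-50 25 x -49.2 -40.7 y -6.9 z [-1.6  6.9 12.7] hsv [ 19. 161. 146.]
-40 24 x -39.5 -30.3 y -6.5 z [-6.   5.9 10.4] hsv [ 18.  21. 184.]
-30 23 x -29.1 -20.3 y -8.2 z [-3.3  6.3 10. ] hsv [ 19.  22. 181.]
-20 12 x -19.9 -13.4 y -4.4 z [-1.5  4.9  8.8] hsv [ 17.   26.  174.5]
-10 1 x -8.8 -8.8 y -21.3 z [-12.5 -12.5 -12.5] hsv [  8. 159.  82.]
0 5 x 1.0 6.3 y -20.3 z [-16.  -12.7  -9.2] hsv [  7. 157.  67.]
10 1 x 10.8 10.8 y -17.5 z [-15.3 -15.3 -15.3] hsv [  7. 138.  98.]
50 3 x 57.0 60.0 y -14.4 z [-1.9  2.4  6.5] hsv [ 19. 162. 154.]
60 23 x 60.5 68.6 y -7.1 z [-7.7  6.7 11.9] hsv [ 22. 153. 224.]
white x [-39.  -38.2 -16.1 -14.9]
brass left [-71.3 -71.1 -56.7 -40.7 -38. ] right [57.  64.3 68.6]
top 37
-40 4 x -39.2 -31.4 y 10.2 z [-4.   0.8  4. ] hsv [ 14.5  60.5 103. ]
-30 7 x -29.7 -21.6 y 8.1 z [-0.7  5.   8.8] hsv [ 15.  49. 130.]
-20 2 x -18.9 -18.6 y 9.5 z [-1.2  0.5  2.1] hsv [13.5 56.5 97. ]
50 5 x 57.5 59.5 y 7.0 z [ 1.4  7.  10.9] hsv [ 20. 135. 211.]
60 19 x 61.1 69.7 y 5.5 z [-0.6  7.4 10.8] hsv [ 20. 144. 207.]
white x [-31.4 -30.9 -21.8 -21.6]
brass left  right [57.5 64.4 68.9]
```

Level, centred within 1 mm lengthwise, fuse axis about 17.5 mm above the TCP, so it should be seated at TCP z ≈ 28 mm.

```bash
python3 -m inch '[[-1,-0.04,0,0.8,0,0,0],[-1,-0.04,0,1.8,0,0,0],[-1,-0.04,0,2.6,0,0,0],[-1,-0.04,0,3.0,0,0,0],[-1,-0.04,0,3.0,0,0,0]]'; python3 -c "
from h import *
go(555,-271,28,81.3)"
```

```text
t: 6.2
position: [0.5553, -0.2715, 0.0668]
eef_rot: [0.076, 0.997, 0.0, -0.001]
wrist_force: [0.5, 0.4, -1.0]
opening: 0.0225
t 6.2 pos [ 555.3 -271.5   66.8] jaw 81.33 open 22.5 F [ 0.5  0.4 -1. ] q7 2.05
units [0.014 0.017 1.551] [ 0.001 -0.01   0.003]
```

```bash
python3 -m inch '[[-1,0.01,0.02,0.2,0,0,0],[-1,0.01,0.02,0.4,0,0,0],[-1,0.01,0.02,0.6,0,0,0],[-1,0.01,0.02,0.8,0,0,0],[-1,0.01,0.02,0.8,0,0,0]]'; python3 -c "
from h import *
go(555,-271,28,81.3)"
python3 -m inch '[[-1,0,0,0.2,0,0,0],[-1,0,0,0.4,0,0,0],[-1,0,0,0.6,0,0,0],[-1,0,0,0.75,0,0,0],[-1,0,0,0.75,0,0,0]]'; python3 -c "
from h import *
go(555,-271,28,81.3)"
```

```text
t: 6.82
position: [0.5559, -0.2713, 0.0476]
eef_rot: [0.076, 0.997, -0.0, 0.0]
wrist_force: [0.3, -0.1, 0.6]
opening: 0.0222
t 6.83 pos [ 555.9 -271.3   47.6] jaw 81.32 open 22.2 F [ 0.3 -0.1  0.6] q7 2.06
units [0.038 0.006 0.786] [0.    0.005 0.002]
t: 7.45
position: [0.5557, -0.2712, 0.0295]
eef_rot: [0.076, 0.997, 0.0, 0.0]
wrist_force: [-1.7, 0.9, 8.6]
opening: 0.0222
t 7.45 pos [ 555.7 -271.2   29.5] jaw 81.3 open 22.2 F [-1.7  0.9  8.6] q7 2.07
units [0.028 0.005 0.06 ] [0.003 0.002 0.   ]
```

```bash
for i in 1 2; do python3 -m inch '[[-1,0,0,0.1,0,0,0],[-1,0,0,0.15,0,0,0],[-1,0,0,0.15,0,0,0]]'; done
```

```text
t: 7.82
position: [0.5559, -0.2713, 0.029]
eef_rot: [0.076, 0.997, 0.001, 0.001]
wrist_force: [-11.3, 6.8, 37.7]
opening: 0.0223
t: 8.2
position: [0.5576, -0.2715, 0.0265]
eef_rot: [0.076, 0.997, 0.0, 0.003]
wrist_force: [-8.7, 7.4, 44.1]
opening: 0.0221
```

It bottomed at TCP 29 mm with a rising force, as expected. I relax, release, back off and look.

```bash
python3 -m inch '[[-1,0,0,-0.2,0,0,0],[1,0,0,-0.2,0,0,0],[1,0,0,-0.2,0,0,0],[1,0,0,-0.2,0,0,0],[1,0,0,-0.2,0,0,0],[1,0,0,-0.2,0,0,0],[1,0,0,-0.2,0,0,0]]'; python3 -c "
from h import *
go(539.8,277.6,200,71.7)"
```

```text
t: 9.07
position: [0.5555, -0.2712, 0.0263]
eef_rot: [0.076, 0.997, 0.0, -0.0]
wrist_force: [0.1, 0.0, 0.4]
opening: 0.0789
t 9.07 pos [ 555.5 -271.2   26.3] jaw 81.32 open 78.9 F [0.1 0.  0.4] q7 2.07
units [ 3.935 21.606 -6.945] [ 0.000e+00 -1.000e-03  1.203e+00]
```

Now straight up, then toward the guard.

```bash
python3 -m inch '[[1,0,0,-0.8,0,0,0],[1,0,0,-2.5,0,0,0],[1,0,0,-4.5,0,0,0],[1,0,0,-6.5,0,0,0],[1,0.3,1,-7,0,0,0.1],[1,0.7,3,-7,0,0,0.3],[1,1.1,5,-7,0,0,0.5],[1,1.5,7,-7,0,0,0.7]]'; python3 -c "
from h import *
go(539.8,277.6,200,71.7)"
```

```text
t: 10.07
position: [0.5448, -0.0912, 0.203]
eef_rot: [0.125, 0.992, 0.0, 0.001]
wrist_force: [1.0, 0.7, -0.5]
opening: 0.0884
t 10.07 pos [544.8 -91.2 203. ] jaw 75.63 open 88.4 F [ 1.   0.7 -0.5] q7 1.55
units [ 3.856 14.242  0.124] [0.006 0.013 0.492]
```

```bash
python3 -m inch '[[1,0.5,1.8,0,0,0,0.1],[1,1.0,3.8,0,0,0,0.2],[1,1.6,5.8,0,0,0,0.3],[1,2.1,7.8,0,0,0,0.4],[1,2.7,9.8,0,0,0,0.49],[1,3.2,11.8,0,0,0,0.49],[1,3.7,13.4,0,0,0,0.49],[1,3.85,14,0,0,0,0.49]]'; python3 - <<'E'
from h import *
go(539.8,277.6,71,71.7)
a=np.radians(-8.7); ex=np.array([np.cos(a),np.sin(a),0]); ey=np.array([-np.sin(a),np.cos(a),0]); o=np.array([.555,-.271,.046])
for n in('top','side'):
    snap(n); P,C=cloud(n); L=np.c_[(P-o)@ex,(P-o)@ey,P[:,2]-o[2]]*1000; h,s,v=C.T
    k=(abs(L[:,0])<80)&(abs(L[:,1])<25)&(L[:,2]>-16)
    for nm,m in(('white',(s<60)&(v>130)),('green',(h>45)&(h<80)&(s>90)),('brass',(h>17)&(h<34)&(s>100)&(v>90)),('copper',(h<14)&(s>110)&(v>70)&(L[:,2]>-3))):
        q=L[k&m]
        if len(q): print(n,nm,len(q),'x',np.percentile(q[:,0],[0,5,50,95,100]).round(1),'y',np.median(q[:,1]).round(1),'z',np.percentile(q[:,2],[5,50,95]).round(1))
        if nm in('white','brass') and len(q):
            for t in(0,1): r=q[(q[:,0]>0)==t]; print('   ',t,len(r),np.percentile(r,[0,50,100],axis=0).round(1).tolist())
p,_=load('side');t,_=load('top')
A=cv2.resize(p[240:290,320:400],None,fx=6,fy=6,interpolation=cv2.INTER_CUBIC);B=cv2.resize(t[155:225,372:414],None,fx=5,fy=5,interpolation=cv2.INTER_CUBIC)
o=np.zeros((350,700,3),np.uint8);o[:300,:480]=A;o[:,485:695]=B;cv2.imwrite('pics/c3.png',o[:,:,::-1])
E
```

```text
t: 11.08
position: [0.5373, 0.2732, 0.2025]
eef_rot: [0.156, 0.988, 0.001, 0.0]
wrist_force: [-0.7, -0.3, 0.3]
opening: 0.0877
t 11.07 pos [537.3 273.2 202.5] jaw 72.0 open 87.7 F [-0.7 -0.3  0.3] q7 0.83
units [-0.041  0.19   5.259] [0.009 0.002 0.038]
top white 122 x [-38.3 -34.7   8.2  36.7  71.1] y 2.2 z [ 2.   9.7 13.9]
    0 59 [[-38.3, -10.9, -2.5], [-22.5, 3.0, 10.0], [-8.2, 11.5, 16.1]]
    1 63 [[7.6, -11.6, -1.6], [23.9, 1.9, 9.3], [71.1, 18.6, 17.5]]
top green 21 x [-6.9 -6.3 -0.6  5.   6. ] y 4.1 z [ 6.9 10.4 13.4]
top brass 91 x [-69.8 -69.4 -43.5  64.4  68.7] y 0.5 z [ 4.1 11.5 15.2]
    0 50 [[-69.8, -10.2, -5.7], [-57.8, 0.8, 11.9], [-40.9, 9.1, 16.4]]
    1 41 [[38.4, -8.9, 5.4], [52.6, 0.5, 11.5], [68.7, 8.3, 17.4]]
top copper 61 x [-63.  -62.3 -45.4  60.6  62.8] y -10.1 z [-1.5 16.3 23.6]
side white 128 x [-39.6 -35.3  -0.2  36.5  69.4] y -5.9 z [-0.7  7.6 12.5]
    0 64 [[-39.6, -13.6, -6.6], [-23.5, -5.3, 6.8], [-8.3, 10.3, 15.1]]
    1 64 [[8.0, -14.6, -3.3], [23.4, -7.5, 8.3], [69.4, 7.9, 13.3]]
side green 32 x [-8.1 -6.4 -0.6  6.5  7.1] y -7.2 z [-1.5  8.3 13.8]
side brass 111 x [-71.1 -69.7 -41.2  64.9  67.3] y -4.9 z [ 0.6 10.4 14.9]
    0 60 [[-71.1, -14.1, -5.3], [-57.5, -4.9, 10.4], [-38.7, 11.8, 17.6]]
    1 51 [[37.8, -21.5, -0.1], [51.2, -4.8, 10.7], [67.3, 12.3, 23.1]]
side copper 83 x [-63.5 -62.   44.5  60.   61.6] y -14.0 z [-0.8 11.5 21.8]
```

View pics/c3.png

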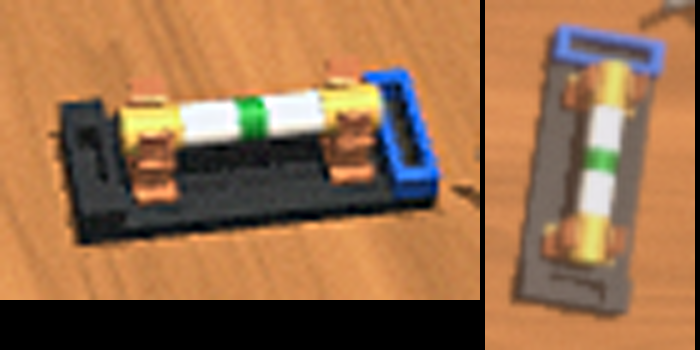

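The fuse lies seated in both clip pairs, level and centred within 1 mm: caps from -70 to 69 mm, clips from -63 to 62. Next I grasp the guard.

```bash
python3 -m inch '[[1,-0.04,0.19,1.2,0,0,0.04],[1,-0.04,0.19,2.8,0,0,0.04],[1,-0.04,0.19,4.2,0,0,0.04],[1,-0.04,0.19,5.0,0,0,0.04],[1,-0.04,0.19,5.2,0,0,0.04],[1,-0.04,0.19,5.2,0,0,0.04]]'; python3 -c "
from h import *
go(539.8,277.6,72,71.7)"
```

```text
t: 11.92
position: [0.5411, 0.2732, 0.0722]
eef_rot: [0.162, 0.987, -0.0, 0.0]
wrist_force: [0.2, -0.1, -0.5]
opening: 0.0877
t 11.93 pos [541.1 273.2  72.2] jaw 71.38 open 87.7 F [ 0.2 -0.1 -0.5] q7 0.87
units [0.106 0.148 0.006] [-0.     0.006 -0.04 ]
```

```bash
python3 -m inch '[[1,0.06,0.15,0,0,0,0],[1,0.06,0.15,0,0,0,0],[1,0.06,0.15,0,0,0,0]]'; python3 -c "
from h import *
go(539.8,277.6,72,71.7)"; python3 -m inch '[[-1,0,0,0,0,0,0],[-1,0,0,0,0,0,0],[-1,0,0,0,0,0,0],[-1,0,0,0,0,0,0],[-1,0,0,0,0,0,0],[-1,0,0,0,0,0,0],[-1,0,0,0,0,0,0],[-1,0,0,0,0,0,0]]';  python3 -c "
from h import *
go(539.8,277.6,72,71.7)"
```

```text
t: 12.3
position: [0.5403, 0.2789, 0.0719]
eef_rot: [0.161, 0.987, 0.0, 0.0]
wrist_force: [0.4, -0.9, -0.0]
opening: 0.0878
t 12.3 pos [540.3 278.9  71.9] jaw 71.5 open 87.8 F [ 0.4 -0.9 -0. ] q7 0.87
units [ 0.002 -0.056 -0.004] [ 0.005  0.003 -0.025]
t: 13.3
position: [0.54, 0.2785, 0.0713]
eef_rot: [0.161, 0.987, -0.0, -0.0]
wrist_force: [0.0, 1.2, -2.4]
opening: 0.0161
t 13.3 pos [540.  278.5  71.3] jaw 71.48 open 16.1 F [ 0.   1.2 -2.4] q7 0.87
units [-0.003 -0.038 -0.029] [-0.001 -0.001 -0.027]
```

Gripped at 16.1 mm, which matches the rib. Now I lift.

```bash
python3 -m inch '[[-1,0,0,-0.5,0,0,0],[-1,0,0,-1.8,0,0,0],[-1,0,0,-3.4,0,0,0],[-1,0,0,-5,0,0,0],[-1,0,0,-5.6,0,0,0],[-1,0,0,-5.6,0,0,0]]'; python3 -c "
from h import *
go(555,-271,211,81.3)"
```

```text
t: 14.05
position: [0.5404, 0.2788, 0.212]
eef_rot: [0.161, 0.987, 0.001, 0.001]
wrist_force: [-0.5, -0.2, -2.8]
opening: 0.0156
t 14.05 pos [540.4 278.8 212. ] jaw 71.49 open 15.6 F [-0.5 -0.2 -2.8] q7 0.82
units [-7.5390e+00 -2.0668e+01  1.8000e-02] [ 0.009  0.007 -1.227]
```

```bash
python3 -m inch '[[-1,-0.3,-0.8,0,0,0,-0.1],[-1,-0.8,-2.3,0,0,0,-0.2],[-1,-1.4,-3.9,0,0,0,-0.3],[-1,-2.0,-5.5,0,0,0,-0.5],[-1,-2.6,-7.1,0,0,0,-0.6],[-1,-3.2,-8.7,0,0,0,-0.7],[-1,-3.6,-9.9,0,0,0,-0.8],[-1,-3.8,-10.4,0,0,0,-0.8]]'; python3 -c "
from h import *
go(555,-271,211,81.3)"
```

```text
t: 15.05
position: [0.5466, -0.0001, 0.2098]
eef_rot: [0.107, 0.994, -0.001, -0.001]
wrist_force: [1.0, 0.5, -2.5]
opening: 0.0157
t 15.05 pos [ 5.466e+02 -1.000e-01  2.098e+02] jaw 77.72 open 15.7 F [ 1.   0.5 -2.5] q7 1.4
units [ -2.632 -10.516  -0.039] [-0.01  -0.018 -0.447]
```

```bash
python3 -m inch '[[-1,-0.2,-0.8,0,0,0,-0.1],[-1,-0.6,-2.4,0,0,0,-0.2],[-1,-1.0,-4.1,0,0,0,-0.3],[-1,-1.4,-5.8,0,0,0,-0.4],[-1,-1.9,-7.5,0,0,0,-0.45],[-1,-2.3,-9.1,0,0,0,-0.45],[-1,-2.6,-10.3,0,0,0,-0.45],[-1,-2.63,-10.5,0,0,0,-0.45]]'; python3 - <<'E'
from h import *
go(555,-271,211,81.3)
s=read_state(); zt=s['position'][2]-.071
R=Ro.from_quat(s['eef_rot']).as_matrix(); ey=R[:,1]; ex=-R[:,0]; o=s['position'].copy(); o[2]=zt
for n in('top','side'):
    snap(n); P,C=cloud(n); L=np.c_[(P-o)@ex,(P-o)@ey,P[:,2]-zt]*1000; h,s,v=C.T
    k=(abs(L[:,0])<110)&(abs(L[:,1])<60)&(L[:,2]>-25)&(L[:,2]<80)
    for nm,m in(('orange',(h>6)&(h<20)&(s>185)&(v>80)),('blue',(h>105)&(h<130)&(s>120))):
        for lab,lo,hi in(('low',-25,50),('deck',58,76)):
            q=L[k&m&(L[:,2]>lo)&(L[:,2]<hi)]
            if len(q)>3: print(n,nm,lab,len(q),'rect',rect(q/1000),'x',np.percentile(q[:,0],[0,3,97,100]).round(1),'y',np.percentile(q[:,1],[0,3,50,97,100]).round(1),'z',np.percentile(q[:,2],[5,50,95]).round(1))
            if lab=='deck' and nm=='orange':
                A=np.c_[q[:,:2],np.ones(len(q))]; print('   plane slope deg',np.degrees(np.linalg.lstsq(A,q[:,2],rcond=None)[0][:2]).round(2))
p,_=load('side'); cv2.imwrite('pics/c4.png',cv2.resize(p[150:300,300:420,::-1],None,fx=4,fy=4))
E
```

```text
t: 16.05
position: [0.5563, -0.2699, 0.21]
eef_rot: [0.076, 0.997, -0.0, -0.001]
wrist_force: [-0.1, -0.7, -2.2]
opening: 0.0156
t 16.05 pos [ 556.3 -269.9  210. ] jaw 81.34 open 15.6 F [-0.1 -0.7 -2.2] q7 1.99
units [ 0.044 -0.05  -0.039] [-0.004 -0.013  0.005]
top orange deck 123 rect [-53.   18.3  74.3  22.6  -1.4] x [-89.9 -86.6 -17.5 -16. ] y [ 6.6  8.1 20.8 28.7 30.4] z [62.8 66.  69. ]
   plane slope deg [-1.57 -1.71]
top blue deck 80 rect [ 77.8   9.8  43.7  17.7 -86.8] x [69.  69.4 86.9 87.7] y [-11.8 -10.2   9.4  29.7  31.4] z [64.5 67.  70.2]
side orange low 34 rect [-91.2 -10.3  45.4   5.9 -82.9] x [-92.1 -91.9 -85.8 -85.7] y [-32.8 -32.5 -28.5  11.1  12.6] z [17.9 32.2 47.1]
side orange deck 586 rect [ -2.5  -1.8 178.2  64.8  -0.7] x [-91.8 -89.1  62.1  86.2] y [-34.7 -32.  -12.9  27.6  31.3] z [62.5 65.5 69.1]
   plane slope deg [-0.06 -0.02]
side blue low 40 rect [ 80.3 -14.7  37.1   8.2 -79.2] x [78.8 79.1 87.  87.6] y [-33.2 -32.4 -27.6  -1.6   4.1] z [12.5 29.6 46.9]
side blue deck 97 rect [77.8 -1.5 61.4 19.9 87.3] x [68.1 69.  86.5 88.3] y [-32.2 -30.6  -2.2  26.3  29. ] z [62.8 66.4 69.7]
```

View pics/c4.png

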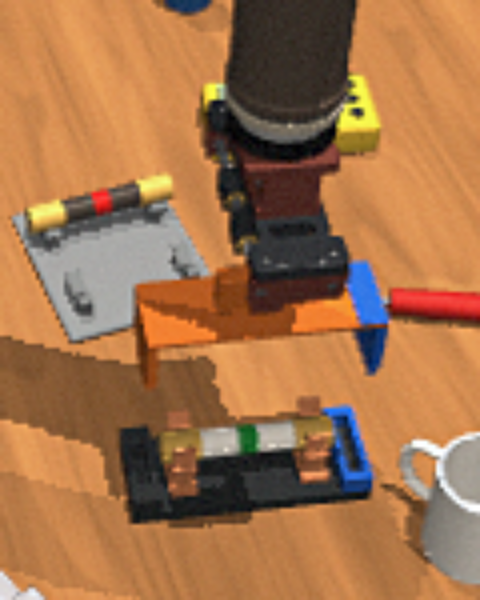

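The guard hangs level, blue lug on the blue notch's side. Now I measure the block's pocket tops in the same view, for the relative offset.

```bash
python3 - <<'E'
from h import *
a=np.radians(-8.7); ex=np.array([np.cos(a),np.sin(a),0]); ey=np.array([-np.sin(a),np.cos(a),0]); o=np.array([.555,-.271,0])
P,C=cloud('side'); L=np.c_[(P-o)@ex,(P-o)@ey,P[:,2]]*1000; h,s,v=C.T
k=(abs(L[:,0])<110)&(abs(L[:,1])<50)
blue=(h>105)&(h<130)&(s>120); dk=(v<60)
for nm,m in(('blue',blue&(L[:,2]>22)&(L[:,2]<34)),('dark',dk&(L[:,0]<-65)&(L[:,2]>22)&(L[:,2]<34)),('blue all',blue&(L[:,2]<34)),('base',dk&(L[:,2]>7)&(L[:,2]<16)&(abs(L[:,0])<70))):
    q=L[k&m]; print(nm,len(q),'x',np.percentile(q[:,0],[0,3,50,97,100]).round(1),'y',np.percentile(q[:,1],[0,3,50,97,100]).round(1),rect(q/1000))
E
```

```text
blue 87 x [72.3 72.9 87.2 95.9 96.2] y [-41.9 -39.6 -11.3  33.9  35.4] [84.6 -3.1 77.3 23.5 88.9]
dark 116 x [-99.3 -98.6 -87.9 -75.4 -74.9] y [-40.7 -39.5  -1.   34.3  36.6] [-87.1  -2.1  77.2  24.4  90. ]
blue all 130 x [  1.7  72.5  85.8  95.8 105.6] y [-41.9 -39.6 -11.7  33.9  35.4] [ 64.2   9.2 101.4  74.4 -29.8]
base 374 x [-69.9 -67.5  -2.3  62.9  69.8] y [-43.  -39.3 -20.8   9.2  26.9] [-1.000e-01 -6.900e+00  1.396e+02  6.990e+01  1.000e+00]
```

```bash
python3 -m inch '[[-1,0.02,-0.06,0.8,0,0,0],[-1,0.02,-0.06,2.0,0,0,0],[-1,0.02,-0.06,3.2,0,0,0],[-1,0.02,-0.06,3.9,0,0,0],[-1,0.02,-0.06,3.9,0,0,0],[-1,0.02,-0.06,3.9,0,0,0]]'; python3 -c "
from h import *
go(555.3,-271.5,83,81.3)"
```

```text
t: 16.9
position: [0.5568, -0.2699, 0.1149]
eef_rot: [0.074, 0.997, -0.0, 0.001]
wrist_force: [0.8, 0.2, -1.4]
opening: 0.0156
t 16.9 pos [ 556.8 -269.9  114.9] jaw 81.51 open 15.6 F [ 0.8  0.2 -1.4] q7 2.04
units [ 0.053 -0.073  1.274] [-0.001  0.009  0.026]
```

```bash
python3 -m inch '[[-1,0.05,-0.06,0.2,0,0,0.02],[-1,0.05,-0.06,0.2,0,0,0.02]]'; python3 -m inch '[[-1,0,0,0,0,0,0]]';python3 -m inch '[[-1,0,0,0,0,0,0]]'; python3 -c "
from h import *
go(555.3,-271.5,83,81.3)"
```

```text
t: 17.15
position: [0.5545, -0.2715, 0.1091]
eef_rot: [0.076, 0.997, 0.0, 0.0]
wrist_force: [-0.3, 0.5, -1.5]
opening: 0.0157
t: 17.27
position: [0.5547, -0.2714, 0.1091]
eef_rot: [0.076, 0.997, 0.0, 0.0]
wrist_force: [0.4, -0.3, -1.6]
opening: 0.0156
t: 17.4
position: [0.5548, -0.2713, 0.1091]
eef_rot: [0.076, 0.997, -0.0, 0.0]
wrist_force: [0.2, 0.1, -1.8]
opening: 0.0161
t 17.4 pos [ 554.8 -271.3  109.1] jaw 81.31 open 16.1 F [ 0.2  0.1 -1.8] q7 2.04
units [-0.022 -0.003  1.044] [-0.     0.003  0.002]
```

Well placed. I lower it in small steps, watching the force.

```bash
for i in 1; do python3 -m inch '[[-1,-0.02,0,0.2,0,0,0],[-1,-0.02,0,0.4,0,0,0],[-1,-0.02,0,0.5,0,0,0],[-1,-0.02,0,0.5,0,0,0]]'; done; python3 -m inch '[[-1,0,0,0.1,0,0,0],[-1,0,0,0.2,0,0,0],[-1,0,0,0.2,0,0,0]]'; python3 -c "
from h import *
go(555.3,-271.5,83,81.3)"
```

```text
t: 17.9
position: [0.5549, -0.2713, 0.096]
eef_rot: [0.076, 0.997, 0.0, -0.0]
wrist_force: [-0.2, 0.4, -2.1]
opening: 0.0158
t: 18.27
position: [0.555, -0.2712, 0.0912]
eef_rot: [0.076, 0.997, 0.0, -0.0]
wrist_force: [0.2, -0.3, -2.1]
opening: 0.0159
t 18.27 pos [ 555.  -271.2   91.2] jaw 81.33 open 15.9 F [ 0.2 -0.3 -2.1] q7 2.05
units [-0.013 -0.009  0.326] [ 0.001 -0.003  0.003]
```

```bash
python3 -m inch '[[-1,0,0,0.1,0,0,0],[-1,0,0,0.2,0,0,0],[-1,0,0,0.28,0,0,0],[-1,0,0,0.28,0,0,0]]'; python3 -m inch '[[-1,0,0,0.06,0,0,0],[-1,0,0,0.06,0,0,0]]'
```

```text
t: 18.77
position: [0.555, -0.2713, 0.0842]
eef_rot: [0.076, 0.997, 0.0, -0.0]
wrist_force: [0.6, 0.4, -1.2]
opening: 0.0156
t: 19.02
position: [0.5553, -0.2714, 0.0831]
eef_rot: [0.076, 0.997, -0.0, 0.0]
wrist_force: [-0.4, 0.1, 1.0]
opening: 0.0159
```

Contact is just starting at the expected height. One small push to confirm, then I release.

```bash
python3 -m inch '[[-1,0,0,0.06,0,0,0],[-1,0,0,0.06,0,0,0]]'; python3 -m inch '[[1,0,0,0,0,0,0],[1,0,0,0,0,0,0],[1,0,0,0,0,0,0],[1,0,0,0,0,0,0],[1,0,0,0,0,0,0],[1,0,0,0,0,0,0],[1,0,0,0,0,0,0]]'; python3 -m inch '[[1,0,0,-0.8,0,0,0],[1,0,0,-2.5,0,0,0],[1,0,0,-4.5,0,0,0],[1,0.3,1.5,-5,0,0,0],[1,0.6,3.5,-5,0,0,0],[1,0.9,5.5,-5,0,0,0],[1,1.3,7.5,-5,0,0,0],[1,1.5,8.5,-5,0,0,0]]'
python3 - <<'E'
from h import *
a=np.radians(-8.7); ex=np.array([np.cos(a),np.sin(a),0]); ey=np.array([-np.sin(a),np.cos(a),0]); o=np.array([.555,-.271,0])
for n in('top','side'):
    snap(n); P,C=cloud(n); L=np.c_[(P-o)@ex,(P-o)@ey,P[:,2]]*1000
    k=(abs(L[:,0])<110)&(abs(L[:,1])<50)
    for nm,lo,hi in(('deck',68,88),('rib',105,125)):
        q=L[k&(L[:,2]>lo)&(L[:,2]<hi)]; A=np.c_[q[:,:2],np.ones(len(q))]; q2=q[abs(q[:,2]-np.median(q[:,2]))<8]; A=np.c_[q2[:,:2],np.ones(len(q2))]
        print(n,nm,len(q),rect(q/1000),'z',np.percentile(q[:,2],[5,50,95]).round(1),'slopes deg',np.degrees(np.linalg.lstsq(A,q2[:,2],rcond=None)[0][:2]).round(2))
p,_=load('side');t,_=load('top')
A=cv2.resize(p[180:300,290:450],None,fx=3,fy=3,interpolation=cv2.INTER_CUBIC);B=cv2.resize(t[100:225,260:430],None,fx=2,fy=2,interpolation=cv2.INTER_CUBIC)
o=np.zeros((360,800,3),np.uint8);o[:,:480]=A;B=B[:,:310];o[:250,485:795]=B;cv2.imwrite('pics/c5.png',o[:,:,::-1])
E
```

```text
t: 19.27
position: [0.5553, -0.2715, 0.0831]
eef_rot: [0.076, 0.997, 0.0, 0.001]
wrist_force: [-3.9, 1.4, 13.4]
opening: 0.016
t: 20.15
position: [0.5552, -0.2713, 0.0814]
eef_rot: [0.076, 0.997, -0.0, 0.0]
wrist_force: [-0.9, 0.2, 0.1]
opening: 0.0825
t: 21.15
position: [0.5502, -0.0525, 0.2079]
eef_rot: [0.074, 0.997, 0.001, 0.001]
wrist_force: [0.5, -0.1, 0.5]
opening: 0.0876
top deck 888 [ -0.   -0.2 181.9  65.4  -0.3] z [74.6 78.5 82.4] slopes deg [0.19 0.09]
top rib 113 [-0.4 -0.3 69.  17.3  0.8] z [108.6 113.6 117.8] slopes deg [-0.   -4.32]
side deck 769 [ -1.5  -1.9 180.6  71.1   0.2] z [73.7 77.9 82.3] slopes deg [ 0.3  -0.15]
side rib 117 [-2.  -1.6 69.1 20.9  0.5] z [106.5 112.3 116.3] slopes deg [-0.69  6.67]
```

View pics/c5.png

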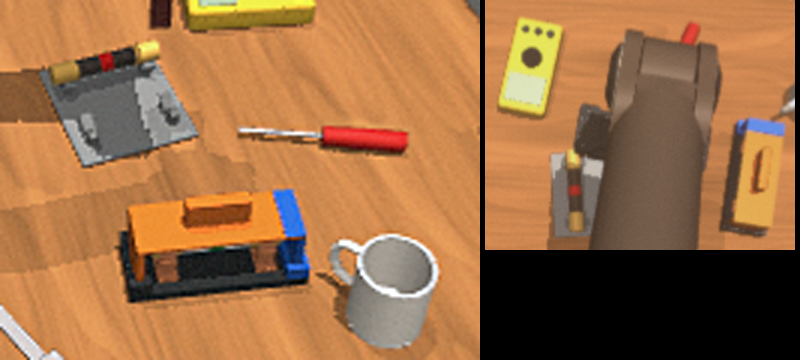

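The deck is at 78 mm (66 + 12), level within 0.3° and centred on the block. The spent fuse and bystanders look unmoved. I hand in.

```bash
python3 -c "
from bench import *
print(hand_in(), read_state()['t'])"
```

```text
the job is handed in; nothing more can be done
the job is handed in; nothing more can be done
```

The fresh fuse is pressed into the block, the touch guard is set over it and released, and the job was handed in at about 21 s of the 61 s. `hand_in` gave no verdict.

- **Fuse:** After release, before the guard went on, it lay level at seated height in both clip pairs and was centred within about 1 mm. The caps spanned -70 to +69 mm and the clips -63 to +62 mm, so each clip gripped only brass. While pressing, it bottomed out. After that the fingers slid about 2.5 mm further, with up to 44 N at the wrist. The guard's deck hides the fuse in the final views, so I could not check it again.
- **Guard:** The blue lug is in the blue notch. The deck stands 78 mm above the bench, as it should fully down, and is level within 0.3°. It is centred within about 2 mm in both views.
- **Checks that disagreed:** The side camera reads guard and block about 1.5–2 mm off from the top camera, which is within the stated calibration. The slopes fitted to the rib (-4.3° from one camera, +6.7° from the other) contradict each other. I put that down to the narrow rib and edge points and did not rely on them.
- **Other things:** In the last pictures the spent fuse is still on the tray. The mug, screwdriver and multimeter look unmoved, as does the part of the wrench in view. I did not check the spray can or clamp meter in the last pictures. The gripper is clear of everything.

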